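# Fit the new filter cartridge, slide the purifier's flush cover shut and start the pump

## Robot

A 7-joint arm with a two-finger parallel gripper is mounted at the origin on the work surface. World frame = base frame: x ahead of the robot, y to its left, z up, the work surface at z = 0. Lengths are in m, angles in rad, forces in N, time in s.
With the tool pointing down it reaches from about 0.425 to 0.925 m from the base axis. Payload 6.8 kg.
Tool frame: the origin (TCP) lies at the very end of the fingers, on their centre line; the grasp point (between the pads) lies 19 mm behind it; z points along the fingers, y is the line along which they close (so a half turn about z gives the same grasp; the last joint's range is limited). The gripper opens to 85 mm and grips with 20 to 120 N. Pads are 22 mm wide; open, the fingers measure 114 mm over their backs; the gripper's body (76 mm by 85 mm) begins 54 mm behind the grasp point. The pads swing forward as they close: fully open they stand 13 mm farther back than shut.
Start: joints at [-1.236, 0.477, 0.022, 1.555, -0.011, 1.109, -0.083], TCP at [0.289, 0.61, 0.231] pointing down, gripper open.
Joint ranges: [-2.96, 2.96], [-0.34, 2.1], [-1.41, 1.46], [0.24, 2.44], [-1.37, 4.51], [0.17, 1.92], [-2.96, 2.96]. Speed limits (rad/s): [2.39, 2.39, 3.14, 3.14, 3.14, 3.14, 3.14].

## Interface

Orientations are given as a unit quaternion [x, y, z, w].
In Python, from station import arm, viewer, regions_of, pinpoint gives the robot as it stands. The module is installed in compiled form; this text tells all that it offers.
- The arm moves only by the tool carry_out, never from a script. Its argument "rows" is one flat list of numbers, 4 for each row, row after row: the shift along the tool's x, y, z in cm, then the turn about the tool's z in degrees. A call has exactly 8 rows; each row is the pose to reach, as a shift and turn from the pose commanded when the call began, along the tool's axes at that moment; what a row does not reach only later rows make up. A row lasts 1/12 s, in which the tool goes at most 41.7 mm and 7.16 degrees, less where a joint would pass 70% of its speed; a pose out of reach is approached as far as the arm can. A call with a gripper value outside its range is refused whole. "gripper" is the finger opening in cm, from 0 to 8.54, set as the call begins (left out, the last holds). The fingers move at their own pace and stop on an object; the grip force is fixed at half the most. Time passes only in rows, so rows that repeat a pose let the fingers close, or fill a call up. It gives the time, the measured TCP pose, the force, the opening and the grip force at its end, in the units of the state.
- arm.get_obs(): the state, without advancing time (a new reading comes with each control period).
- viewer.read_camera(name): name is "side" or "top"; returns (picture, depth): 384x512x3 uint8, red, green, blue; 384x512 float32, m along the optical axis (not along the pixel's ray), 0 where there is no reading.
- viewer.get_calibration(name): a dict with "fx", "fy", "cx", "cy" (pixels), "rvec" (rotation vector, rad) and "tvec" (3), from world to camera coordinates, as OpenCV has them. Camera axes: x right, y down, z forward; pixel columns grow to the right and rows downward; lengths in m; the calibration is good to about 2 mm. A picture is of the moment at which its call begins. get_calibration takes no time and is no camera call.
- arm.close_job(): hands the job in; it is judged then, once.
Trained networks look in the newest picture that a camera, given by its name, has taken for a name from the list of things; names that differ only in an ending like _2 or _b are one class to them, and where a whole thing is asked for, a point or a joint stands for the part that bears it (a point fixed in the world has none). Each returns a list of dicts, best first, with "p" (0 to 1); they miss things now and then, are a little off and sometimes report something else, mostly with a low value. They report only what shows in the picture. A call takes as long as a camera call. They do not tell look-alikes from the thing itself.
- regions_of(camera, thing): "mask" (384x512 bool, what is visible of it) and "bbox" ([left, top, right, bottom] as shares, 0 to 1, of the picture: columns of its width, rows of its height, round what is visible of it).
- pinpoint(camera, thing): "location" ([column, row] as shares, 0 to 1, of the picture: columns of its width, rows of its height: a listed point, or the origin of a listed thing).
The state is a dict: "time": time; "joints": joint angles; "qd": joint speeds; "tau": joint torques, N m; "eef_pos": TCP position; "eef_rot": TCP orientation; "wrist_force": force on the tool from outside, world axes, zero at the start; "ft_torque": the same for the moment, N m; "width": finger opening in m; "grip_force": force on a finger pad.
Only numpy, scipy, OpenCV 4.12 (cv2) and the standard library are available. Lean on these libraries where they do the work, as an engineer would, in place of code of your own. Each camera call takes 0.05 s, during which the arm holds its last target. There are 200 camera calls.

## Task

Fit the new filter cartridge in the countertop water purifier: draw it out by its free end from under the low wooden riser, set it down on the counter clear of the riser and let go, then take it about its middle and lay it down in the open bay, resting on the bay floor between the cradle cheeks. Then, pressing down on the flush grey cover that has no handle, slide it fully shut over the bay, and last of all flip the pump switch past its centre to on (leaning away from the robot). Do not shift or topple the soap bottle, the mug or the carton.

Things in the scene. Friction and masses are not known exactly. Their poses are not given: they have to be found in the camera images.
- cartridge_center (a point): Centre of the loose new filter cartridge (0.2 to 0.45 kg): white barrel 42 mm in diameter with a green band at mid-length and square blue end caps 50 x 50 x 14 mm; 160 mm long, ends alike. Lies flat, centre 25 mm up, x along its length; its -x end sticks 70 to 85 mm out from under the riser's front edge, the rest is under the board. Grip the barrel between the caps.
- riser: Low wooden riser, fixed: board 140 (x) x 240 (y) x 8 mm, underside 58 mm and top 66 mm above the counter, on an 8 mm side leg along each y end; open at front and back. Origin on the counter under its centre; its -x side is the front, 70 mm from the origin.
- purifier: Fixed water purifier, white case 210 (x) x 335 (y) x 70 mm high; origin at the centre of its underside; x away from the robot, y to its left. Bay at y +50 to +160 mm; raised blue hood at y below -25 mm, top 82 mm up, with the pump switch at x -30, y -95 mm on an 8 mm black block; between them the grey cover. White rims 19 mm wide, flush with the cover, along both x sides.
- bay_seat (a point): Where the cartridge's centre must rest, 35 mm above the counter: mid-bay, 25 mm over its black floor. x along the bay and the cartridge's length (either end first). Bay 172 (x) x 110 (y) mm, rim 70 mm up. Grey cheeks, tops 50 mm up, leave a 60 mm wide slot over the outer 36 mm at each end; the middle 100 mm is 110 mm wide: fingers fit only there.
- cover (a joint): Opening of the flush grey sliding cover in m: 0 = fully shut over the bay, 0.125 = fully drawn back under the hood; starts at 0.108 or more, the bay all open. Slides along the purifier's y (shut is towards +y), takes about 2 N to move, stays where left, stops at shut.
- cover_press (a point): Point on the cover's flat top, moving with it: mid-width, 30 mm behind its leading (+y) edge, amid thin blue stripes, 70 mm above the counter. Axes as the purifier's. Cover 170 mm wide (x), 4 mm thick, no handle; 60 to 77 mm of it shows at the start, its rear edge always hidden under the hood. Shut fingertips pressing at 8 to 20 N and moving sideways carry it along.
- pump_switch (a joint): Angle of the pump's toggle bat in rad: -0.4 = off, leaning towards the robot (purifier's -x); +0.4 = on, leaning away (+x); it snaps over past 0. Less than 1 N at its tip moves it.
- switch_tip (a point): Tip of the steel toggle bat, 41 mm above its hinge, which lies on the hood 88 mm above the counter; the bat is 11 mm thick, 15 mm at its upper half. Its upper 30 mm stands free above the black block (90 mm up).
- soap: Soap bottle with a black cap, 60 mm in diameter, 150 mm tall, loose on the riser; origin at its underside. Leave it alone.
- mug: White mug, 80 mm in diameter, 90 mm tall, on the counter; origin at its underside. Leave it alone.
- carton: Small cardboard carton 70 x 100 x 60 mm on the counter; origin at its underside. Leave it alone.
Mind the look-alikes: they are no part of the job. What is shaped like the part that bears cartridge_center but orange, pink or purple is not meant.

How it is judged:
On the way, in this order (a step that is already met when the one before it is completed fails the run):
1. the cartridge lies on the counter, drawn out clear of the riser, and is let go ((x of cartridge_center in the frame of riser below -0.14 m or y of cartridge_center in the frame of riser below -0.2 m or y of cartridge_center in the frame of riser above 0.2 m) and height (world z) of cartridge_center between 0.02 and 0.03 m and contact force between the fingers and cartridge below 0.2 N and linear speed of cartridge below 0.03 m/s), for 0.1 s.
2. the cartridge lies in the bay on its floor between the cheeks, let go, with the cover still open (x of cartridge_center in the frame of bay_seat between -0.01 and 0.01 m and y of cartridge_center in the frame of bay_seat between -0.01 and 0.01 m and z of cartridge_center in the frame of bay_seat between -0.005 and 0.005 m and angle between the x axis of cartridge_center and the x axis of bay_seat, either way round below 0.12 rad and contact force between the fingers and cartridge below 0.2 N and linear speed of cartridge below 0.03 m/s and value of joint cover above 0.05 m), for 0.1 s.
3. the cover is fully shut (value of joint cover below 0.005 m), for 0.1 s.
4. the pump switch is on (value of joint pump_switch above 0.3 rad), for 0.1 s.
At the end, for the whole second after the job is handed in: The cartridge rests on the bay floor (centre within 10 mm of its seat along and across, 5 mm in height, aligned within 0.12 rad), the cover is shut to within 5 mm, and the pump switch has snapped over to on (above 0.3 rad) (x of cartridge_center in the frame of bay_seat between -0.01 and 0.01 m and y of cartridge_center in the frame of bay_seat between -0.01 and 0.01 m and z of cartridge_center in the frame of bay_seat between -0.005 and 0.005 m and angle between the x axis of cartridge_center and the x axis of bay_seat, either way round below 0.12 rad and value of joint cover below 0.005 m and value of joint pump_switch above 0.3 rad and linear speed of cartridge below 0.03 m/s); the robot touches nothing.
It fails at once if the soap is shifted by over 30 mm or tipped (distance of soap from where it was at the start of the episode above 0.03 m or angle between soap's own z axis and vertical above 0.3 rad).
It fails at once if the mug is shifted by over 30 mm or tipped (distance of mug from where it was at the start of the episode above 0.03 m or angle between mug's own z axis and vertical above 0.3 rad).
It fails at once if the carton is shifted by over 30 mm or tipped (distance of carton from where it was at the start of the episode above 0.03 m or angle between carton's own z axis and vertical above 0.3 rad).
It also fails if it takes over 59 s, if anything falls off the work surface, if the arm or the gripper's body presses on something with over 40 N, if the wrist force passes 120 N, or if a joint passes its speed limit or range.

## Working session

There is one attempt and no reset: what is moved stays moved. The work goes in short steps, Python scripts to look and compute and a tool call to move; the robot and the scene stay as the last step left them, time stands still between calls to the robot, and variables do not carry over. Pictures are saved under pics/ and viewed, at most 10 in all, crops included, and the job is handed in when it is done.

Besides the shell and the picture viewer there is one more tool, called after ">>>" by a JSON object that holds its "name" and its "arguments", one argument or row to a line. carry_out: Moves the arm, as the interface text tells. Its arguments: {"type":"object","properties":{"rows":{"type":"array","items":{"type":"number"}},"gripper":{"type":"number"}},"required":["rows"]}

```bash
mkdir -p pics; cat > h.py <<'E'
import numpy as np, cv2
from station import arm, viewer, regions_of, pinpoint
from scipy.spatial.transform import Rotation as R
def cal(n):
    c=viewer.get_calibration(n); K=np.array([[c['fx'],0,c['cx']],[0,c['fy'],c['cy']],[0,0,1]])
    return K,R.from_rotvec(np.ravel(c['rvec'])).as_matrix(),np.ravel(c['tvec'])
def cloud(n,depth):
    K,r,t=cal(n); v,u=np.mgrid[:384,:512]
    p=np.stack([(u-K[0,2])/K[0,0]*depth,(v-K[1,2])/K[1,1]*depth,depth],-1)
    return (p-t)@r
def onz(n,px,z):
    "pixel -> world at height z"
    K,r,t=cal(n); d=np.linalg.inv(K)@[px[0],px[1],1]@r; o=-t@r
    return o+d*(z-o[2])/d[2]
def proj(n,P):
    K,r,t=cal(n); q=np.atleast_2d(P)@r.T+t; q=q@K.T; return q[:,:2]/q[:,2:]
def save(img,f): cv2.imwrite('pics/'+f,cv2.cvtColor(img,cv2.COLOR_RGB2BGR))
E
cat > a.py <<'E'
from h import *
np.set_printoptions(precision=3,suppress=True)
o=arm.get_obs(); print(o['time'],o['eef_pos'],o['eef_rot'],o['width'])
for n in ['top','side']:
    img,d=viewer.read_camera(n); save(img,n+'0.png'); np.save(n+'0.npy',d)
    K,r,t=cal(n); print(n,'cam at',-t@r)
Z=dict(cartridge_center=.025,riser=0,purifier=0,bay_seat=.035,cover_press=.07,switch_tip=.126,soap=.066,mug=0,carton=0)
for n in ['top','side']:
    for k,z in Z.items():
        for q in pinpoint(n,k)[:3]:
            px=np.array(q['location'])*[512,384]; print(n,k,round(q['p'],2),px,onz(n,px,z))
E
python3 a.py
```

```text
0.0 [0.289 0.609 0.23 ] [ 0.22   0.976 -0.001 -0.   ] 0.08563233439572027
top cam at [0.421 0.104 1.245]
side cam at [-0.265 -0.773  0.985]
top cartridge_center 0.9 [285.389 124.608] [0.8   0.017 0.025]
top cartridge_center 0.69 [144.998 180.518] [0.593 0.494 0.025]
top cartridge_center 0.67 [248.525 211.2  ] [0.495 0.139 0.025]
top riser 0.91 [213.197 148.301] [0.716 0.269 0.   ]
top purifier 0.64 [349.594 193.498] [ 0.565 -0.212  0.   ]
top purifier 0.62 [316.621 183.706] [ 0.597 -0.096  0.   ]
top bay_seat 0.78 [317.491 185.203] [ 0.587 -0.094  0.035]
top cover_press 0.73 [350.31  181.709] [ 0.596 -0.197  0.07 ]
top switch_tip 0.56 [385.792 202.214] [ 0.525 -0.293  0.126]
top soap 0.76 [227.584 137.011] [0.74  0.214 0.066]
top mug 0.88 [149.606 248.294] [0.364 0.473 0.   ]
top carton 0.59 [333.722 136.09 ] [ 0.769 -0.158  0.   ]
side cartridge_center 0.86 [231.014 200.909] [0.487 0.145 0.025]
side cartridge_center 0.85 [241.715 163.814] [0.656 0.281 0.025]
side cartridge_center 0.85 [195.482 149.606] [0.593 0.475 0.025]
side riser 0.56 [259.379 163.085] [ 0.731  0.266 -0.   ]
side purifier 0.77 [330.803 245.107] [ 0.584 -0.197  0.   ]
side bay_seat 0.89 [310.374 218.112] [ 0.601 -0.099  0.035]
side cover_press 0.8 [331.213 229.709] [ 0.574 -0.199  0.07 ]
side switch_tip 0.4 [348.006 241.805] [ 0.518 -0.295  0.126]
side soap 0.85 [271.616 150.912] [0.751 0.222 0.066]
side mug 0.59 [148.992 177.715] [ 0.38   0.474 -0.   ]
side carton 0.7 [361.216 212.198] [ 0.775 -0.17   0.   ]
side carton 0.28 [328.806 229.402] [ 0.634 -0.149  0.   ]
```

View pics/top0.png

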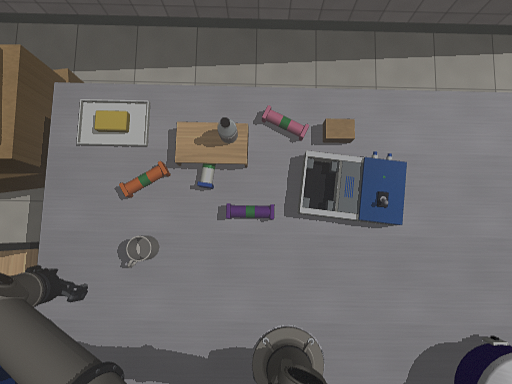

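View pics/side0.png

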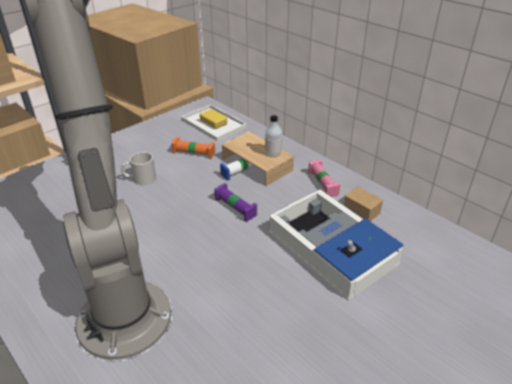

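Candidates in the top picture are orange (145,180), pink (285,122), purple (250,211), and the white and blue one half under the riser at (206,174). The last one fits the description. Next I'll take a close crop and measure the geometry.

```bash
cat > b.py <<'E'
from h import *
np.set_printoptions(precision=4,suppress=True)
img=cv2.cvtColor(cv2.imread('pics/top0.png'),cv2.COLOR_BGR2RGB); d=np.load('top0.npy'); P=cloud('top',d)
def rect(m,name):
    q=P[m][:,:2].astype(np.float32); c,s,a=cv2.minAreaRect(q); b=cv2.boxPoints((c,s,a)); print(name,m.sum(),'c',np.array(c),'size',np.array(s),'ang',a,'z',np.median(P[m][:,2])); 
X,Y,Z=P[...,0],P[...,1],P[...,2]
print('counter z',np.median(Z[230:300,180:260]))
r=(Z>.058)&(Z<.074)&(X>.6)&(X<.85)&(Y>.12)&(Y<.42); rect(r,'riser')
p=(Z>.055)&(Z<.095)&(X>.42)&(X<.74)&(Y>-.45)&(Y<.0); rect(p,'purif')
hsv=cv2.cvtColor(img,cv2.COLOR_RGB2HSV)
hd=p&(hsv[...,0]>100)&(hsv[...,0]<130)&(hsv[...,1]>120)&(Y<-.22); rect(hd,'hood')
c=(Z>.012)&(Z<.056)&(X>.56)&(X<.72)&(Y>.2)&(Y<.36); 
n,l,st,_=cv2.connectedComponentsWithStats(c.astype(np.uint8)); i=1+np.argmax(st[1:,4]); rect(l==i,'cart')
e=(l==i)&(hsv[...,1]>120)&(hsv[...,0]>95)&(hsv[...,0]<130); rect(e,'cap'); print(P[e].mean(0))
wb=(l==i)&(hsv[...,1]<60); rect(wb,'barrel');print(P[wb].mean(0), 'top z',np.percentile(Z[wb],95))
gr=(l==i)&(hsv[...,0]>40)&(hsv[...,0]<90)&(hsv[...,1]>80); print('green',gr.sum(), P[gr].mean(0) if gr.any() else 0)
sw=(Z>.105)&(X>.42)&(X<.74)&(Y>-.45)&(Y<-.15); print('switch',sw.sum(),P[sw].mean(0),Z[sw].max())
A=cv2.resize(img[110:200,165:265],(400,360),interpolation=cv2.INTER_CUBIC)
B=cv2.resize(img[145:235,295:415],(400,300),interpolation=cv2.INTER_CUBIC)
save(np.hstack([A,np.pad(B,((0,60),(0,0),(0,0)))]),'crop1.png')
E
python3 b.py
```

```text
counter z 0.0002517273278523396
riser 2583 c [0.7222 0.2684] size [0.241  0.1408] ang 89.70781707763672 z 0.06582012138598296
purif 4832 c [ 0.5869 -0.2058] size [0.3367 0.2249] ang 84.02677917480469 z 0.0791149528105381
hood 2424 c [ 0.5681 -0.2993] size [0.1407 0.207 ] ang 84.08931732177734 z 0.08194328659963918
cart 324 c [0.6182 0.2859] size [0.0504 0.0865] ang 85.66197967529297 z 0.04362248819777628
cap 41 c [0.5812 0.2873] size [0.0445 0.0095] ang 81.50968170166016 z 0.049627014438514694
[0.5816 0.2876 0.0497]
barrel 201 c [0.6169 0.286 ] size [0.0502 0.0813] ang 85.49541473388672 z 0.04253101592116669
[0.6149 0.2817 0.0407] top z 0.04808174974671424
green 30 [0.6446 0.2753 0.0422]
switch 25 [ 0.5285 -0.2928  0.1208] 0.12771420237843686
```

View pics/crop1.png

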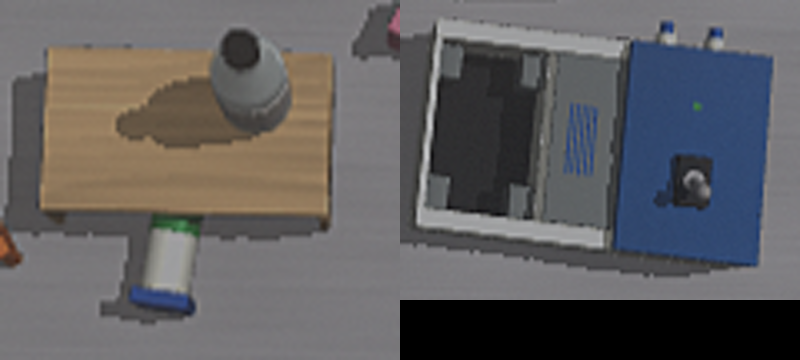

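The crop confirms it: a white barrel with a blue cap and a green band, partly under the riser. The cover stripes are at crop (580,140) and the switch at (692,182). Now I'll fit the cartridge axis and the bay.

```bash
cat >> h.py <<'E'
def fitcyl(P,m,x0):
    "fit horizontal cylinder r=.021 z=.025 to points; returns y at x0, slope"
    from scipy.optimize import least_squares
    q=P[m]
    def f(v):
        n=np.array([-np.sin(v[1]),np.cos(v[1])]); s=(q[:,:2]-[x0,v[0]])@n
        return np.hypot(s,q[:,2]-v[2])-.021
    r=least_squares(f,[np.median(q[:,1]),-.1,.025],loss='soft_l1',f_scale=.002); return r.x,np.abs(r.fun).mean()
def go(p,yaw):
    "tool shift (cm) and turn (deg) from now to TCP p with tool closing line at world angle yaw+90deg"
    o=arm.get_obs(); r=R.from_quat(o['eef_rot']).as_matrix()
    d=r.T@(np.array(p)-o['eef_pos'])*100
    a=np.degrees(np.arctan2(r[1,1],r[0,1])); t=a-(yaw+90); t=(t+90)%180-90
    print('now',np.round(o['eef_pos'],4),'toolY',round(a,2),'-> shift cm',np.round(d,2),'turn',round(t,2),'t',round(o['time'],2))
E
cat >> b.py <<'E'
wb2=wb&(Z>.03)&(X<.64)&(X>.59)
v,e=fitcyl(P,wb2,.61); print('cyl y@.61',v[0],'yaw',np.degrees(v[1]),'z',v[2],'res',e)
go([.614,v[0],.12],np.degrees(v[1]))
# bay: dark floor
fl=(Z>.0)&(Z<.02)&(X>.48)&(X<.7)&(Y>-.16)&(Y<-.03)&(hsv[...,2]<60); rect(fl,'floor')
a=np.radians(-6); ex=np.array([np.cos(a),np.sin(a)]); ey=np.array([-ex[1],ex[0]])
# outer left edge, front edge of purifier rim in purifier frame
q=P[p][:,:2]@np.array([ex,ey]).T; print('pur frame x',np.percentile(q[:,0],[.3,1,2]),'y',q[:,1].min(),q[:,1].max())
qh=P[hd][:,:2]@np.array([ex,ey]).T; print('hood x',np.percentile(qh[:,0],[.5,99.5]),'y',np.percentile(qh[:,1],[.5,99.5]))
print('seat est from hood',np.array([.5782,-.2036])+.105*ey, 'in frame', np.array([.5782,-.2036])@np.array([ex,ey]).T)
E
python3 b.py | tail -6
```

```text
cyl y@.61 0.28480733696688454 yaw -7.263285416678334 z 0.024886103450820162 res 0.0017010526923099012
now [0.2892 0.6099 0.2313] toolY 64.63 -> shift cm [-43.28 -15.46  11.13] turn -18.11 t 1.0
floor 1160 c [ 0.5807 -0.1029] size [0.1042 0.1911] ang 84.48426055908203 z 0.010671871122177325
pur frame x [0.4931 0.4934 0.4946] y -0.3117076763761509 0.025006829855389524
hood x [0.4944 0.6979] y [-0.3076 -0.1694]
seat est from hood [ 0.5892 -0.0992] in frame [ 0.5963 -0.142 ]
```

>>> {"name": "carry_out", "arguments": {
  "rows": [-3.6,-1.3,0,-3,-7.2,-2.6,0,-6,-10.8,-3.9,0,-9,-14.4,-5.2,0,-12,-18,-6.4,0,-15,-21.6,-7.7,0,-18.1,-25.2,-9,0,-18.1,-28.8,-10.3,0,-18.1],
  "gripper": 8.5
}}

```text
time: 1.67
eef_pos: [0.5065, 0.3919, 0.2315]
eef_rot: [0.063, 0.998, 0.0, 0.0]
wrist_force: [0.7, 0.6, -0.4]
width: 0.085
grip_force: 0.0
```

```bash
python3 -c "
from h import *
go([.612,.2847,.12],-7.3)"
```

```text
now [0.5065 0.3919 0.2315] toolY 82.74 -> shift cm [-11.82  -9.31  11.15] turn 0.04 t 1.67
```

>>> {"name": "carry_out", "arguments": {
  "rows": [-2.4,-1.9,2,0,-4.8,-3.8,4,0,-7.2,-5.7,6,0,-9.6,-7.6,8,0,-11.8,-9.3,10,0,-11.8,-9.3,11.1,0,-11.8,-9.3,11.1,0,-11.8,-9.3,11.1,0]
}}

```text
time: 2.33
eef_pos: [0.6098, 0.2868, 0.1198]
eef_rot: [0.063, 0.998, -0.0, -0.001]
wrist_force: [0.2, 0.6, 0.4]
width: 0.0847
grip_force: 0.0
```

```bash
cat > c.py <<'E'
from h import *
import sys
np.set_printoptions(precision=4,suppress=True)
go([.612,.2847,.006],-7.3)
ims=[]
for n in ['top','side']:
    img,d=viewer.read_camera(n); c=proj(n,[.62,.285,.04])[0].astype(int)
    ims.append(cv2.resize(img[c[1]-50:c[1]+50,c[0]-50:c[0]+50],(400,400),interpolation=cv2.INTER_CUBIC))
save(np.hstack(ims),'c1.png')
E
python3 c.py
```

```text
now [0.6098 0.2868 0.1198] toolY 82.74 -> shift cm [-0.26 -0.18 11.38] turn 0.04 t 2.33
```

View pics/c1.png

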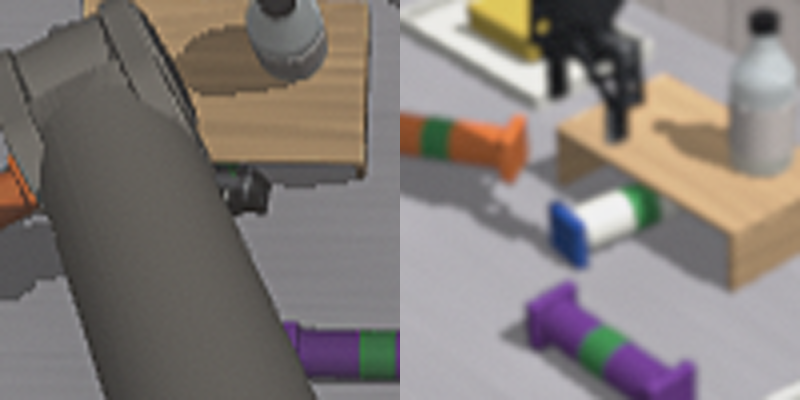

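The gripper is open above the barrel. In the side half, the fingers are at (560,70) and (615,130) and the barrel at (605,215). Descend.

>>> {"name": "carry_out", "arguments": {
  "rows": [-0.2,-0.2,2,0,-0.2,-0.2,4,0,-0.2,-0.2,6,0,-0.2,-0.2,8,0,-0.2,-0.2,9.5,0,-0.2,-0.2,10.7,0,-0.2,-0.2,11.3,0,-0.2,-0.2,11.3,0]
}}

```text
time: 3.1
eef_pos: [0.6116, 0.2843, 0.0064]
eef_rot: [0.063, 0.998, -0.0, -0.001]
wrist_force: [-0.2, 1.3, -0.8]
width: 0.0844
grip_force: 0.0
```

>>> {"name": "carry_out", "arguments": {
  "rows": [0,0,0,0,0,0,0,0,0,0,0,0,0,0,0,0,0,0,0,0,0,0,0,0,0,0,0,0,0,0,0,0],
  "gripper": 3.5
}}

```text
time: 3.77
eef_pos: [0.6132, 0.2843, 0.0086]
eef_rot: [0.064, 0.998, 0.001, 0.001]
wrist_force: [-1.2, -0.8, 5.7]
width: 0.0403
grip_force: 60.9
```

>>> {"name": "carry_out", "arguments": {
  "rows": [0.5,0,-0.2,0,1.5,0,-0.2,0,3,0,-0.2,0,5,0,-0.2,0,7,0,-0.2,0,9,0,-0.2,0,11,0,-0.2,0,12,0,-0.2,0]
}}

```text
time: 4.43
eef_pos: [0.4893, 0.2996, 0.0088]
eef_rot: [0.062, 0.998, -0.0, -0.001]
wrist_force: [-0.6, -0.1, -2.3]
width: 0.0407
grip_force: 60.8
```

>>> {"name": "carry_out", "arguments": {
  "rows": [0,0,0.1,0,0,0,0.2,0,0,0,0.2,0,0,0,0.2,0,0,0,0.2,0,0,0,0.2,0,0,0,0.2,0,0,0,0.2,0]
}}

```text
time: 5.1
eef_pos: [0.4919, 0.3005, 0.0085]
eef_rot: [0.063, 0.998, 0.0, -0.001]
wrist_force: [-8.9, -0.1, 15.6]
width: 0.0407
grip_force: 62.5
```

>>> {"name": "carry_out", "arguments": {
  "rows": [0,0,0,0,0,0,0,0,0,0,0,0,0,0,0,0,0,0,0,0,0,0,-1,0,0,0,-3,0,0,0,-6,0],
  "gripper": 8.5
}}

```text
time: 5.77
eef_pos: [0.4918, 0.2981, 0.0663]
eef_rot: [0.063, 0.998, -0.002, -0.002]
wrist_force: [0.8, -0.8, 0.4]
width: 0.0849
grip_force: 0.0
```

>>> {"name": "carry_out", "arguments": {
  "rows": [0,0,-2,0,0,0,-4,0,0,0,-6,0,0,0,-8,0,0,0,-8,0,0,0,-8,0,0,0,-8,0,0,0,-8,0]
}}

```text
time: 6.43
eef_pos: [0.4926, 0.2988, 0.1464]
eef_rot: [0.063, 0.998, -0.001, -0.001]
wrist_force: [-0.1, -0.3, -0.3]
width: 0.085
grip_force: 0.0
```

```bash
cat > d.py <<'E'
from h import *
np.set_printoptions(precision=4,suppress=True)
ims=[]
for n in ['side','top']:
    img,d=viewer.read_camera(n); P=cloud(n,d); X,Y,Z=np.moveaxis(P,-1,0)
    for q in pinpoint(n,'cartridge_center')[:4]: print(n,round(q['p'],2),onz(n,np.array(q['location'])*[512,384],.025))
    hsv=cv2.cvtColor(img,cv2.COLOR_RGB2HSV)
    reg=(Z>.006)&(Z<.06)&(X>.43)&(X<.645)&(Y>.22)&(Y<.37)
    blue=reg&(hsv[...,0]>100)&(hsv[...,0]<130)&(hsv[...,1]>120)
    gr=reg&(hsv[...,0]>40)&(hsv[...,0]<90)&(hsv[...,1]>80)
    w=reg&(hsv[...,1]<60)&(hsv[...,2]>90)&(Z>.02)
    for k,m in [('blue',blue),('green',gr),('white',w)]: print(k,m.sum(),P[m].mean(0),np.ptp(P[m],0)) if m.sum() else 0
    b=w|gr
    if b.sum()>40:
        v,e=fitcyl(P,b,.54); print('y@.54',v[0],'yaw',np.degrees(v[1]),'z',v[2],e)
    c=proj(n,[.54,.29,.03])[0].astype(int)
    ims.append(cv2.resize(img[c[1]-50:c[1]+50,c[0]-50:c[0]+50],(400,400),interpolation=cv2.INTER_CUBIC))
save(np.hstack(ims),'d1.png')
E
python3 d.py
```

```text
side 0.89 [0.5238 0.2953 0.025 ]
side 0.7 [0.5966 0.4761 0.025 ]
side 0.67 [0.8156 0.0277 0.025 ]
side 0.59 [0.4891 0.1445 0.025 ]
blue 130 [0.5056 0.288  0.0337] [0.1639 0.061  0.0476]
green 60 [0.5303 0.2821 0.0362] [0.0252 0.0324 0.0285]
white 311 [0.5316 0.2832 0.0365] [0.1504 0.0741 0.0296]
y@.54 0.2934957250314276 yaw -7.306517499209267 z 0.023505318683036742 0.002225034961107309
top 0.87 [0.5812 0.4869 0.025 ]
top 0.69 [0.5333 0.2981 0.025 ]
top 0.64 [0.8041 0.0162 0.025 ]
top 0.6 [0.4883 0.1436 0.025 ]
blue 54 [0.5783 0.2841 0.0483] [0.1571 0.0444 0.0275]
green 76 [0.5338 0.2893 0.0427] [0.0265 0.0363 0.0199]
white 219 [0.5621 0.2874 0.0412] [0.1498 0.0429 0.0299]
y@.54 0.294550151332029 yaw -7.454464753457629 z 0.025100455819225983 0.0016383744858228055
```

View pics/d1.png

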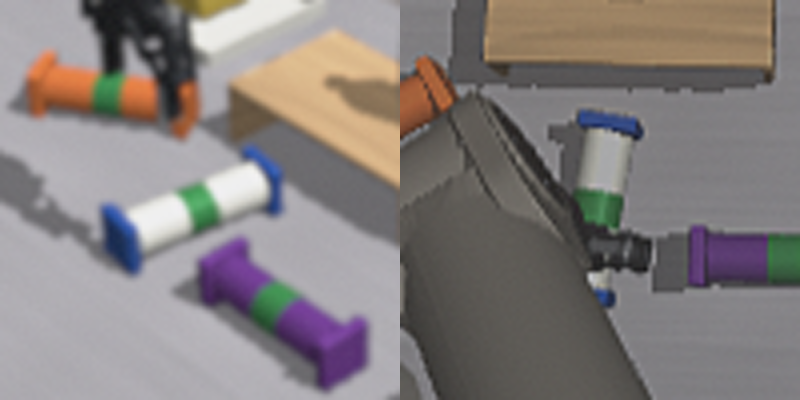

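The cartridge lies clear of the riser: green band at side (200,205) and top (598,207), centre about (0.534, 0.295). Next I'll take it by the middle.

```bash
python3 -c "
from h import *
go([.534,.2950,.0085],-7.4)"
```

```text
now [0.4929 0.2989 0.1465] toolY 82.73 -> shift cm [-4.14  0.14 13.8 ] turn 0.13 t 6.63
```

>>> {"name": "carry_out", "arguments": {
  "rows": [-2,0.1,1,0,-4.1,0.1,3,0,-4.1,0.1,5.5,0,-4.1,0.1,8.5,0,-4.1,0.1,11,0,-4.1,0.1,13,0,-4.1,0.1,13.7,0,-4.1,0.1,13.7,0],
  "gripper": 7
}}

```text
time: 7.3
eef_pos: [0.5326, 0.2942, 0.0081]
eef_rot: [0.063, 0.998, -0.001, -0.002]
wrist_force: [-1.1, -0.5, -0.0]
width: 0.0702
grip_force: 0.0
```

>>> {"name": "carry_out", "arguments": {
  "rows": [0,0,0,0,0,0,0,0,0,0,0,0,0,0,0,0,0,0,0,0,0,0,0,0,0,0,0,0,0,0,0,0],
  "gripper": 3.5
}}

```text
time: 7.97
eef_pos: [0.5353, 0.2958, 0.0122]
eef_rot: [0.063, 0.998, 0.001, 0.001]
wrist_force: [-0.1, -1.2, 6.8]
width: 0.04
grip_force: 61.4
```

>>> {"name": "carry_out", "arguments": {
  "rows": [0,0,-0.5,0,0,0,-1.5,0,0,0,-3,0,0,0,-5.5,0,0,0,-8.5,0,0,0,-11.5,0,0,0,-13.5,0,0,0,-14,0]
}}

```text
time: 8.63
eef_pos: [0.536, 0.296, 0.155]
eef_rot: [0.064, 0.998, 0.002, 0.003]
wrist_force: [1.0, 0.5, -4.1]
width: 0.0404
grip_force: 61.1
```

```bash
python3 -c "
from h import *
go([.5897,-.1,.145],-6)"
```

```text
now [0.536 0.296 0.155] toolY 82.71 -> shift cm [-10.35 -38.6    0.88] turn -1.29 t 8.63
```

>>> {"name": "carry_out", "arguments": {
  "rows": [-0.4,-1.5,0,0,-1.2,-4.5,0,-0.5,-2.1,-8,0,-1,-3.1,-11.5,0,-1.3,-4,-15,0,-1.3,-5,-18.5,0,-1.3,-5.9,-22,0,-1.3,-6.8,-25.5,0,-1.3]
}}

```text
time: 9.3
eef_pos: [0.5677, 0.0307, 0.1488]
eef_rot: [0.052, 0.999, -0.0, -0.001]
wrist_force: [0.3, 0.5, -3.3]
width: 0.0399
grip_force: 61.1
```

>>> {"name": "carry_out", "arguments": {
  "rows": [-0.9,-3.5,0,0,-1.8,-6.8,0,0,-2.6,-9.8,0,0,-3.2,-12,0,0,-3.5,-13,0,0,-3.5,-13,0,0,-3.5,-13,0,0,-3.5,-13,0,0]
}}

```text
time: 9.97
eef_pos: [0.59, -0.0973, 0.1495]
eef_rot: [0.051, 0.999, 0.001, -0.001]
wrist_force: [0.1, -0.6, -2.6]
width: 0.0397
grip_force: 61.1
```

```bash
cat > e.py <<'E'
from h import *
np.set_printoptions(precision=4,suppress=True)
go([.5897,-.1,.025],-6)
o=arm.get_obs(); z0=o['eef_pos'][2]+.015
ims=[]
for n in ['side','top']:
    img,d=viewer.read_camera(n); P=cloud(n,d); X,Y,Z=np.moveaxis(P,-1,0)
    hsv=cv2.cvtColor(img,cv2.COLOR_RGB2HSV)
    reg=(Z>.1)&(Z<.22)&(X>.48)&(X<.71)&(Y>-.16)&(Y<.0)
    blue=reg&(hsv[...,0]>100)&(hsv[...,0]<130)&(hsv[...,1]>120)
    gr=reg&(hsv[...,0]>40)&(hsv[...,0]<90)&(hsv[...,1]>80)
    w=reg&(hsv[...,1]<50)&(hsv[...,2]>110)
    for k,m in [('blue',blue),('green',gr),('white',w)]: print(n,k,m.sum(),P[m].mean(0),P[m].min(0),P[m].max(0)) if m.sum() else 0
    for k in (['bay_seat','cover_press'] ):
        for q in pinpoint(n,k)[:1]: print(n,k,round(q['p'],2),onz(n,np.array(q['location'])*[512,384],.035 if k=='bay_seat' else .07))
    c=proj(n,[.58,-.12,.1])[0].astype(int)
    ims.append(cv2.resize(img[c[1]-50:c[1]+50,c[0]-50:c[0]+50],(400,400),interpolation=cv2.INTER_CUBIC))
save(np.hstack(ims),'e1.png')
E
python3 e.py
```

```text
now [ 0.59   -0.0973  0.1495] toolY 84.16 -> shift cm [-0.02 -0.29 12.45] turn 0.16 t 9.97
side blue 196 [ 0.5295 -0.0987  0.1683] [ 0.5042 -0.1297  0.1438] [ 0.6598 -0.067   0.1908]
side green 36 [ 0.5848 -0.1004  0.1814] [ 0.5727 -0.1183  0.1705] [ 0.5975 -0.0765  0.207 ]
side white 325 [ 0.566  -0.1063  0.1717] [ 0.5075 -0.1562  0.1362] [ 0.6652 -0.0409  0.2195]
side bay_seat 0.65 [ 0.5879 -0.1004  0.035 ]
side cover_press 0.65 [ 0.5738 -0.1958  0.07  ]
top blue 95 [ 0.5529 -0.0894  0.1863] [ 0.5092 -0.1121  0.1579] [ 0.6683 -0.0667  0.1932]
top green 10 [ 0.5787 -0.0824  0.1776] [ 0.5767 -0.0893  0.1701] [ 0.5811 -0.0762  0.1834]
top white 185 [ 0.5559 -0.0923  0.1812] [ 0.5225 -0.1126  0.1484] [ 0.6708 -0.0748  0.1909]
top bay_seat 0.64 [ 0.5912 -0.0916  0.035 ]
```

View pics/e1.png

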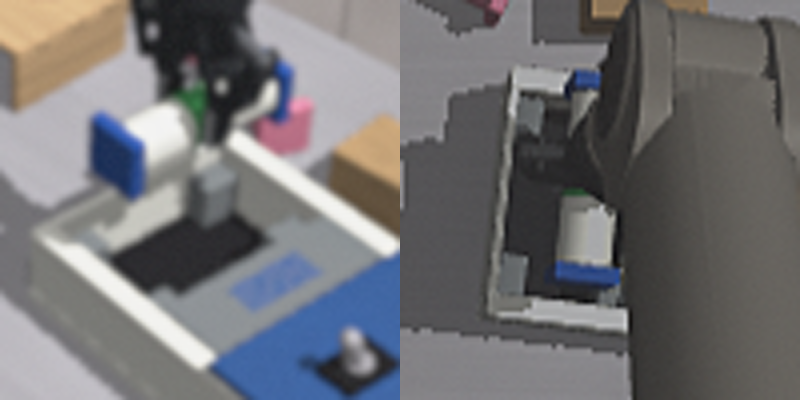

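In the side half, the cartridge hangs level above the bay with the front cap at (118,155). The cheeks and cover stripes are visible, and it sits about 2–3 mm off in x and y. I'll correct that and lower partway.

>>> {"name": "carry_out", "arguments": {
  "rows": [-0.25,-0.3,0.5,0.2,-0.25,-0.3,1.5,0.2,-0.25,-0.3,3,0.2,-0.25,-0.3,4.5,0.2,-0.25,-0.3,6,0.2,-0.25,-0.3,7,0.2,-0.25,-0.3,7.5,0.2,-0.25,-0.3,7.5,0.2]
}}

```text
time: 10.93
eef_pos: [0.5917, -0.1027, 0.0737]
eef_rot: [0.054, 0.999, 0.0, -0.001]
wrist_force: [-0.4, 0.3, -2.9]
width: 0.0402
grip_force: 61.1
```

```bash
cat > f.py <<'E'
from h import *
import sys
np.set_printoptions(precision=4,suppress=True)
go([.5922,-.1,.022],-6)
lo,hi=float(sys.argv[1]),float(sys.argv[2])
a=np.radians(-6); M=np.array([[np.cos(a),np.sin(a)],[-np.sin(a),np.cos(a)]]); S=np.array([.5897,-.1])
for n in ['side','top']:
    img,d=viewer.read_camera(n); P=cloud(n,d); X,Y,Z=np.moveaxis(P,-1,0)
    hsv=cv2.cvtColor(img,cv2.COLOR_RGB2HSV)
    u,v=np.moveaxis((P[...,:2]-S)@M.T,-1,0)
    reg=(Z>lo)&(Z<hi)&(abs(u)<.095)&(abs(v)<.05)&(hsv[...,0]>100)&(hsv[...,0]<130)&(hsv[...,1]>120)
    for k,m in [('front',reg&(u<-.04)),('back',reg&(u>.04))]:
        if m.sum()>4: print(n,k,m.sum(),'u',np.percentile(u[m],[2,98]),'v',np.percentile(v[m],[2,98]),'z',np.percentile(Z[m],[2,98]))
E
python3 f.py .05 .13
```

```text
now [ 0.5917 -0.1027  0.0737] toolY 83.82 -> shift cm [-0.03  0.27  5.17] turn -0.18 t 10.93
side front 169 u [-0.082  -0.0683] v [-0.028   0.0161] z [0.0668 0.111 ]
side back 25 u [0.0644 0.0751] v [-0.0289 -0.0185] z [0.0693 0.1081]
top front 62 u [-0.0774 -0.0662] v [-0.0245  0.0218] z [0.0994 0.1169]
top back 18 u [0.069  0.0781] v [0.0054 0.0215] z [0.1043 0.1153]
```

>>> {"name": "carry_out", "arguments": {
  "rows": [-0.05,0.2,0.5,0,-0.05,0.2,1.2,0,-0.05,0.2,2,0,-0.05,0.2,2.8,0,-0.05,0.2,3.6,0,-0.05,0.2,4.2,0,-0.05,0.2,4.6,0,-0.05,0.2,4.6,0]
}}

```text
time: 11.7
eef_pos: [0.5926, -0.1007, 0.028]
eef_rot: [0.054, 0.999, 0.0, -0.001]
wrist_force: [0.1, -0.4, -3.1]
width: 0.0398
grip_force: 61.1
```

```bash
python3 f.py .02 .09
```

```text
now [ 0.5926 -0.1007  0.028 ] toolY 83.83 -> shift cm [0.05 0.07 0.6 ] turn -0.17 t 11.7
side front 34 u [-0.0797 -0.0688] v [-0.0243  0.021 ] z [0.0598 0.0672]
side back 30 u [0.0663 0.0806] v [-0.0259  0.0135] z [0.0466 0.0676]
top front 57 u [-0.0769 -0.0655] v [-0.0207  0.0224] z [0.0468 0.0705]
top back 17 u [0.0703 0.0808] v [0.0102 0.0227] z [0.0605 0.0676]
```

>>> {"name": "carry_out", "arguments": {
  "rows": [0,0,0.2,0,0,0,0.4,0,0,0,0.55,0,0,0,0.65,0,0,0,0.7,0,0,0,0.7,0,0,0,0.7,0,0,0,0.7,0]
}}

```text
time: 12.47
eef_pos: [0.5935, -0.1008, 0.0223]
eef_rot: [0.054, 0.999, 0.0, 0.0]
wrist_force: [-0.7, -0.8, -3.1]
width: 0.0402
grip_force: 61.2
```

>>> {"name": "carry_out", "arguments": {
  "rows": [0,0,0.1,0,0,0,0.2,0,0,0,0.3,0,0,0,0.3,0,0,0,0.3,0,0,0,0.3,0,0,0,0.3,0,0,0,0.3,0]
}}

```text
time: 13.13
eef_pos: [0.5936, -0.1008, 0.0221]
eef_rot: [0.054, 0.999, 0.0, 0.0]
wrist_force: [-9.2, 1.7, 23.9]
width: 0.0401
grip_force: 64.1
```

>>> {"name": "carry_out", "arguments": {
  "rows": [0,0,-0.2,0,0,0,-0.2,0,0,0,-0.2,0,0,0,-0.2,0,0,0,-0.2,0,0,0,-0.5,0,0,0,-1.5,0,0,0,-3,0],
  "gripper": 6
}}

```text
time: 13.8
eef_pos: [0.5921, -0.1006, 0.0487]
eef_rot: [0.054, 0.999, -0.0, -0.002]
wrist_force: [0.8, -0.7, 0.4]
width: 0.0599
grip_force: 0.0
```

>>> {"name": "carry_out", "arguments": {
  "rows": [0,0,-2,0,0,0,-4,0,0,0,-6,0,0,0,-8,0,0,0,-10,0,0,0,-10,0,0,0,-10,0,0,0,-10,0]
}}

```text
time: 14.47
eef_pos: [0.5929, -0.1007, 0.1491]
eef_rot: [0.054, 0.999, 0.0, -0.0]
wrist_force: [-0.9, 0.2, -0.5]
width: 0.0602
grip_force: 0.0
```

```bash
cat >> f.py <<'E'
    c=proj(n,[.58,-.15,.05])[0].astype(int)
    save(cv2.resize(img[c[1]-50:c[1]+50,c[0]-65:c[0]+65],(390,300),interpolation=cv2.INTER_CUBIC),'f_%s.png'%n)
    for k in ['cover_press','switch_tip']:
        for q in pinpoint(n,k)[:1]: print(n,k,round(q['p'],2),onz(n,np.array(q['location'])*[512,384],.126 if k=='switch_tip' else .07))
a_,b_=cv2.imread('pics/f_side.png'),cv2.imread('pics/f_top.png'); cv2.imwrite('pics/f1.png',np.hstack([a_,b_]))
E
python3 f.py .02 .09
```

```text
now [ 0.5929 -0.1007  0.1491] toolY 83.83 -> shift cm [ 0.07  0.06 12.71] turn -0.17 t 14.47
side front 24 u [-0.076  -0.0664] v [-0.0211  0.0212] z [0.0554 0.0623]
side back 46 u [0.0645 0.0805] v [-0.0271  0.0204] z [0.0489 0.0617]
side cover_press 0.77 [ 0.5649 -0.1972  0.07  ]
side switch_tip 0.48 [ 0.5101 -0.2955  0.126 ]
top front 58 u [-0.0764 -0.0649] v [-0.0223  0.0243] z [0.0445 0.0651]
top back 30 u [0.0705 0.0811] v [-0.0031  0.0232] z [0.056 0.064]
top switch_tip 0.47 [ 0.5266 -0.2983  0.126 ]
```

View pics/f1.png

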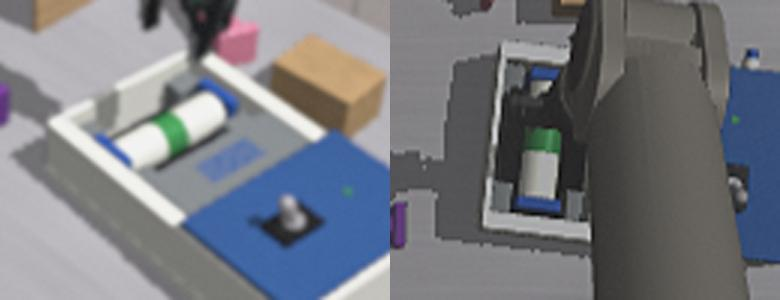

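The cartridge is seated between the cheeks: green band at side (170,130), caps within about 1–2 mm of centre, cap tops about 61 mm up. The cover is still open, so I'll go press it with shut fingertips.

```bash
python3 -c "
from h import *
go([.5795,-.1976,.080],-6)"
```

```text
now [ 0.593  -0.1008  0.1485] toolY 83.83 -> shift cm [ 0.29 -9.77  6.85] turn -0.17 t 14.77
```

>>> {"name": "carry_out", "arguments": {
  "rows": [0.1,-2.5,0,0,0.2,-5,0,0,0.3,-7.5,0,-0.2,0.3,-9.8,1,-0.2,0.3,-9.8,3,-0.2,0.3,-9.8,5,-0.2,0.3,-9.8,6.5,-0.2,0.3,-9.8,6.8,-0.2],
  "gripper": 0
}}

```text
time: 15.43
eef_pos: [0.5778, -0.1974, 0.0782]
eef_rot: [0.052, 0.999, 0.0, -0.003]
wrist_force: [-1.2, 0.7, 0.6]
width: -0.0003
grip_force: 0.0
```

>>> {"name": "carry_out", "arguments": {
  "rows": [0,0,0.4,0,0,0,0.7,0,0,0,0.9,0,0,0,1,0,0,0,1.1,0,0,0,1.1,0,0,0,1.1,0,0,0,1.1,0]
}}

```text
time: 16.1
eef_pos: [0.5801, -0.1979, 0.0706]
eef_rot: [0.052, 0.999, -0.0, 0.0]
wrist_force: [-0.3, 1.0, 0.2]
width: -0.0002
grip_force: 0.0
```

>>> {"name": "carry_out", "arguments": {
  "rows": [0,0,0.1,0,0,0,0.2,0,0,0,0.25,0,0,0,0.25,0,0,0,0.25,0,0,0,0.25,0,0,0,0.25,0,0,0,0.25,0]
}}

```text
time: 16.77
eef_pos: [0.5803, -0.198, 0.0699]
eef_rot: [0.052, 0.999, 0.0, 0.001]
wrist_force: [-5.6, 1.5, 17.6]
width: 0.0001
grip_force: 8.4
```

>>> {"name": "carry_out", "arguments": {
  "rows": [0,0.4,-0.04,0,0,1.2,-0.04,0,0,2,-0.04,0,0,2.8,-0.04,0,0,3.6,-0.04,0,0,4.4,-0.04,0,0,5.2,-0.04,0,0,6,-0.04,0]
}}

```text
time: 17.43
eef_pos: [0.5864, -0.1395, 0.07]
eef_rot: [0.053, 0.999, -0.001, 0.001]
wrist_force: [-4.8, -1.3, 13.2]
width: 0.0004
grip_force: 6.7
```

```bash
cat > g.py <<'E'
from h import *
np.set_printoptions(precision=4,suppress=True)
o=arm.get_obs(); print(o['eef_pos'],o['wrist_force'])
a=np.radians(-6); M=np.array([[np.cos(a),np.sin(a)],[-np.sin(a),np.cos(a)]]); S=np.array([.5788,-.2046])
print('tcp pur',M@(o['eef_pos'][:2]-S))
for n in ['side','top']:
    img,d=viewer.read_camera(n); P=cloud(n,d); hsv=cv2.cvtColor(img,cv2.COLOR_RGB2HSV)
    u,v=np.moveaxis((P[...,:2]-S)@M.T,-1,0); Z=P[...,2]
    m=(Z>.06)&(Z<.076)&(abs(u)<.08)&(v>-.02)&(v<.15)
    st=m&(hsv[...,0]>100)&(hsv[...,0]<130)&(hsv[...,1]>90)
    c=m&(hsv[...,1]<50)&(Z>.064)
    print(n,'stripes',st.sum(),v[st].mean() if st.any() else 0,'cover lead',c.sum(),np.percentile(v[c],[50,99]) if c.any() else 0)
    for q in pinpoint(n,'cover_press')[:1]: print('press',round(q['p'],2),M@(onz(n,np.array(q['location'])*[512,384],.07)[:2]-S))
    c=proj(n,[.58,-.15,.05])[0].astype(int)
    save(cv2.resize(img[c[1]-50:c[1]+50,c[0]-65:c[0]+65],(390,300),interpolation=cv2.INTER_CUBIC),'g_%s.png'%n)
E
python3 g.py
```

```text
[ 0.5864 -0.1395  0.07  ] [-4.8238 -1.3362 13.2288]
tcp pur [0.0007 0.0655]
side stripes 46 0.05376420218510973 cover lead 1163 [0.0302 0.0992]
press 0.66 [-0.0091  0.0635]
top stripes 58 0.08987828243312608 cover lead 588 [0.0756 0.104 ]
press 0.8 [0.0044 0.0768]
```

The cover moves with the fingertips. Continue to the stop.

>>> {"name": "carry_out", "arguments": {
  "rows": [0,0.6,0,0,0,1.4,0,0,0,2.2,0,0,0,3,0,0,0,3.8,0,0,0,4.6,0,0,0,5.4,0,0,0,6,0,0]
}}

```text
time: 18.3
eef_pos: [0.593, -0.0796, 0.07]
eef_rot: [0.052, 0.999, -0.001, 0.001]
wrist_force: [-2.8, -6.9, 10.9]
width: 0.0003
grip_force: 5.2
```

>>> {"name": "carry_out", "arguments": {
  "rows": [0,0.2,0,0,0,0.4,0,0,0,0.6,0,0,0,0.8,0,0,0,1,0,0,0,1,0,0,0,1,0,0,0,1,0,0]
}}

```text
time: 18.97
eef_pos: [0.595, -0.0711, 0.07]
eef_rot: [0.053, 0.999, -0.001, 0.002]
wrist_force: [-0.4, -3.9, 10.4]
width: -0.0003
grip_force: 4.8
```

```bash
python3 g.py; python3 -c "
import cv2,numpy as np;cv2.imwrite('pics/g1.png',np.hstack([cv2.imread('pics/g_side.png'),cv2.imread('pics/g_top.png')]))"
```

```text
[ 0.595  -0.0711  0.07  ] [-0.3929 -3.8693 10.4158]
tcp pur [0.0021 0.1345]
side stripes 69 0.11186138277946961 cover lead 1762 [0.0554 0.1462]
press 0.9 [-0.0032  0.1318]
top stripes 23 0.13336017005829465 cover lead 258 [0.1267 0.1495]
press 0.15 [0.0743 0.4776]
```

View pics/g1.png

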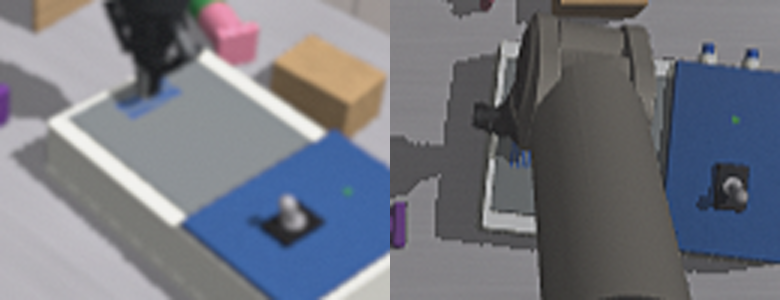

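The cover looks fully shut: in the side half, the stripes at (150,100) are next to the far rim. A y force of 7 N showed the stop, then the tips slipped. Lift off, check, and go to the switch.

>>> {"name": "carry_out", "arguments": {
  "rows": [0,0,-0.5,0,0,0,-2,0,0,0,-4,0,0,0,-7,0,0,0,-10,0,0,0,-11,0,0,0,-11,0,0,0,-11,0]
}}

```text
time: 19.83
eef_pos: [0.5934, -0.0683, 0.1782]
eef_rot: [0.052, 0.999, 0.0, 0.0]
wrist_force: [-0.3, -1.0, -0.9]
width: 0.0001
grip_force: 0.0
```

```bash
python3 -c "
from h import *
go([.4844,-.2902,.180],-6)"
```

```text
now [ 0.5934 -0.0683  0.1782] toolY 84.05 -> shift cm [  8.54 -23.2   -0.19] turn 0.05 t 19.83
```

>>> {"name": "carry_out", "arguments": {
  "rows": [1.2,-3.2,0,0,2.4,-6.4,0,0,3.6,-9.6,0,0,4.8,-12.8,0,0,6,-16,0,0,7.2,-19.2,0,0,8.2,-22.2,0,0,8.5,-23.2,0,0]
}}

```text
time: 20.5
eef_pos: [0.4803, -0.2951, 0.1764]
eef_rot: [0.055, 0.998, -0.001, -0.002]
wrist_force: [-0.4, -0.8, -0.2]
width: -0.0
grip_force: 0.0
```

```bash
cat > i.py <<'E'
from h import *
np.set_printoptions(precision=4,suppress=True)
a=np.radians(-6); M=np.array([[np.cos(a),np.sin(a)],[-np.sin(a),np.cos(a)]]); S=np.array([.5788,-.2046])
o=arm.get_obs(); print('tcp pur',M@(o['eef_pos'][:2]-S)); go([.4844,-.2902,.112],-6)
ims=[]
for n in ['side','top']:
    img,d=viewer.read_camera(n); P=cloud(n,d); hsv=cv2.cvtColor(img,cv2.COLOR_RGB2HSV)
    u,v=np.moveaxis((P[...,:2]-S)@M.T,-1,0); Z=P[...,2]
    sw=(Z>.105)&(Z<.14)&(abs(u+.03)<.035)&(abs(v+.095)<.03); print(n,'bat',sw.sum(),u[sw].mean(),v[sw].mean(),Z[sw].max() if sw.any() else 0)
    s=np.percentile(u[sw],[5,95]) if sw.any() else 0; print(s)
    deep=(Z<.063)&(abs(u)<.08)&(v>0)&(v<.158); print(n,'open px',deep.sum())
    for k,z in [('cover_press',.07),('switch_tip',.126)]:
        for q in pinpoint(n,k)[:1]: print(k,round(q['p'],2),M@(onz(n,np.array(q['location'])*[512,384],z)[:2]-S))
    c=proj(n,[.56,-.2,.07])[0].astype(int)
    ims.append(cv2.resize(img[c[1]-50:c[1]+50,c[0]-65:c[0]+65],(390,300),interpolation=cv2.INTER_CUBIC))
save(np.hstack(ims),'i1.png')
E
python3 i.py
```

```text
tcp pur [-0.0885 -0.1003]
now [ 0.4803 -0.2951  0.1764] toolY 83.66 -> shift cm [-0.38  0.55  6.44] turn -0.34 t 20.5
side bat 34 -0.04620643390261934 -0.09843904528790057 0.12720876719304836
[-0.0518 -0.0395]
side open px 5
cover_press 0.6 [-0.0172  0.1203]
switch_tip 0.54 [-0.0464 -0.0867]
top bat 23 -0.04107433268617029 -0.09242588453830455 0.13062443346907615
[-0.0489 -0.0328]
top open px 10
cover_press 0.88 [0.0095 0.1355]
switch_tip 0.61 [-0.0492 -0.0971]
```

View pics/i1.png

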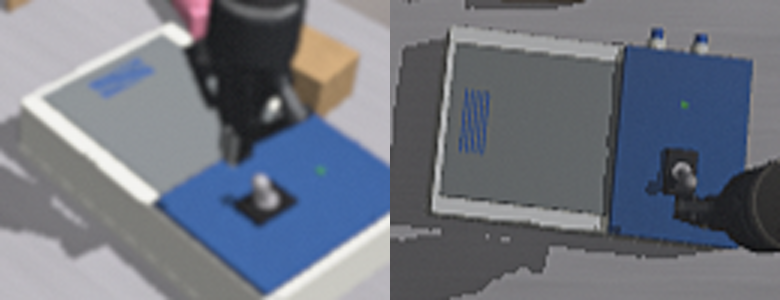

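The cover is fully shut with no gap at the rim, and the bat still leans toward the robot at top (685,175). Lower in front of it.

>>> {"name": "carry_out", "arguments": {
  "rows": [0,0.5,1,0,0,0.5,2.5,0,0,0.5,4,0,0,0.5,5.4,0,0,0.5,6.2,0,0,0.5,6.4,0,0,0.5,6.4,0,0,0.5,6.4,0]
}}

```text
time: 21.47
eef_pos: [0.4858, -0.2853, 0.1145]
eef_rot: [0.052, 0.999, -0.0, 0.0]
wrist_force: [-0.0, 0.2, -0.8]
width: 0.0004
grip_force: 0.0
```

```bash
python3 -c "
from h import *
go([.5788-.032*.9945-.0099,-.2046+.032*.1045-.0945,.112],-6)"
```

```text
now [ 0.4858 -0.2853  0.1145] toolY 84.06 -> shift cm [-5.21 -0.51  0.25] turn 0.06 t 21.47
```

>>> {"name": "carry_out", "arguments": {
  "rows": [-0.5,-0.5,0.2,0,-1.2,-0.5,0.2,0,-2,-0.5,0.2,0,-2.8,-0.5,0.2,0,-3.6,-0.5,0.2,0,-4.4,-0.5,0.2,0,-5.2,-0.5,0.2,0,-5.2,-0.5,0.2,0]
}}

```text
time: 22.13
eef_pos: [0.5328, -0.2955, 0.1114]
eef_rot: [0.052, 0.999, 0.001, -0.005]
wrist_force: [-12.6, 2.9, 10.6]
width: 0.0005
grip_force: 7.9
```

>>> {"name": "carry_out", "arguments": {
  "rows": [1,0,0,0,3,0,0,0,5,0,0,0,7,0,-1,0,9,0,-4,0,11,0,-7,0,12,0,-10,0,12,0,-10,0]
}}

```text
time: 22.8
eef_pos: [0.4179, -0.2855, 0.2176]
eef_rot: [0.053, 0.999, -0.001, 0.004]
wrist_force: [1.4, -0.5, 0.2]
width: -0.0
grip_force: 0.0
```

```bash
sed -i 's/i1.png/i2.png/' i.py; python3 i.py; python3 f.py .02 .09 | head -1; python3 -c "
from h import *
for n,k,z in [('top','soap',.066),('top','mug',0),('top','carton',0),('side','soap',.066),('side','mug',0),('side','carton',0)]:
    for q in pinpoint(n,k)[:1]: print(n,k,onz(n,np.array(q['location'])*[512,384],z))"
```

```text
tcp pur [-0.1516 -0.0973]
now [ 0.4179 -0.2855  0.2176] toolY 83.89 -> shift cm [-6.58  0.27 10.61] turn -0.11 t 22.8
side bat 46 -0.02263230258978213 -0.09772916080579062 0.12577138942121094
[-0.0296 -0.0142]
side open px 4
cover_press 0.77 [-0.0126  0.1167]
switch_tip 0.64 [-0.0146 -0.0932]
top bat 30 -0.01920004231398487 -0.0933547304036454 0.12745193112177458
[-0.0259 -0.0112]
top open px 5
cover_press 0.59 [0.0031 0.1295]
switch_tip 0.52 [-0.0201 -0.1068]
now [ 0.4171 -0.2829  0.2109] toolY 84.07 -> shift cm [-15.57  19.99  18.87] turn 0.07 t 23.1
top soap [0.74264749 0.20276546 0.066     ]
top mug [0.37211409 0.47794646 0.        ]
top carton [ 0.7730796  -0.15539169  0.        ]
side soap [0.74324362 0.21126969 0.066     ]
side mug [3.66083893e-01 4.62407036e-01 1.11022302e-16]
side carton [ 0.7851601  -0.16553309  0.        ]
```

View pics/i2.png

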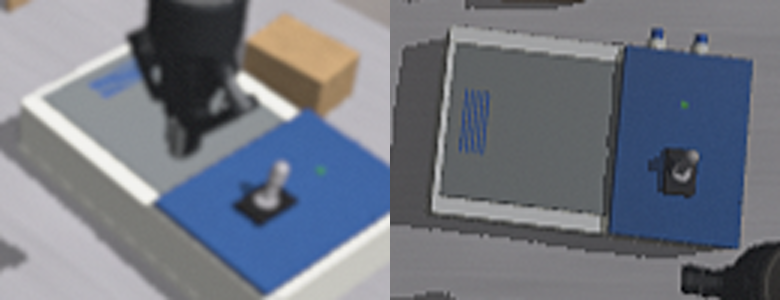

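The bat now leans away from the robot at top (690,157), with its tip about 14 mm past the hinge. The cover is shut, the arm is clear and nothing else has moved.

```bash
python3 -c "
from station import arm
print(arm.close_job())"
```

```text
the job is handed in; nothing more can be done
None
```

The job is handed in at about 24 s: the cartridge was measured within about 2 mm of its seat, the cover is shut over it, the pump switch is on, and the soap, mug and carton look unmoved; the hand-in gave no verdict.

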